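Load the weld-cleaning tools into the slide-in kit tray in order of use

TASK

Load the three cleaning tools into the kit tray so that, from its mouth inwards, they lie in order of use: wire brush, cold chisel, file. Each lies flat across the tray, the same face up as now, wholly inside the mouth, the three side by side without gaps; slide them in from the loading board under the lips, and press the row up gently until the backstop's pad is felt to give: move the pad a little (about half a centimetre, certainly not more than one and a half), then let go. Leave everything else on the bench where it is.

Things in the scene. Friction and masses are not known exactly. Their poses are not given: they have to be found in the camera images.
- tray: grey steel kit tray, fixed to the bench; its +x points inwards from the mouth, z up; origin at the middle of the mouth, on its underside. Floor 4 mm thick, level and unbroken from the open loading board (x = -125 mm to 0) through the mouth (x = 0) to the end wall (x = 179 mm). Tools lie across it, their length along tray y
- board (a point): middle of the loading board's outer front edge, on the floor, 125 mm out from the mouth; axes as the tray. Flared guides beside the board, 18 mm high above the bench, stand about 195 mm apart here and close in to 164 mm at the mouth. Open above: tools are laid here, then slid in
- channel (a point): centre of the covered part, on the floor, 90 mm inside the mouth; axes as the tray. Side walls 164 mm apart, top 29 mm above the bench, with lips reaching 13 to 14 mm inwards: 136 mm open between them, 22 mm high under them, so the 156 mm tools cannot be put in from above, only slid in from the board
- backstop (a joint): how far the pad was pushed in from its start (m): 0 at first, at most 0.026; stays where left; gives at about 6 N on top of the few newtons that slide the tools. The pad is a steel bar 124 mm wide across the tray in front of a bridge (35 mm high) clamped over its walls; its face starts 88 to 124 mm inside the mouth, not measured: feel or see it
- brush: wire brush lying bristles up: wooden back 156 (x) x 36 (y) x 12 mm, with a block of short steel bristles 108 x 24 mm on top, 25 mm high in all; about 0.1 to 0.2 kg; origin under its centre, x along its length
- chisel: cold chisel, dark steel bar with a flat cutting end (+x) and a round struck end: 156 (x) x 18 (y) x 16 mm high, straight parallel sides; about 0.15 to 0.3 kg; origin under its centre, x along its length
- file: flat steel file, without a handle: 156 mm long over all (x), blade 130 x 22 (y) x 8 mm high from x = -52 to +78 mm, then a 9 mm wide tang to x = -78 mm; about 0.11 to 0.22 kg; origin under the middle of the overall length, x along its length
- nozzle: bystander: brass and copper torch nozzle lying down, about 73 mm long, 18 mm thick; origin under its middle
- coupling: bystander: brass hose coupling standing upright, 28 mm across, 40 mm high; origin at the centre of its foot
- flux: bystander: steel can, 64 mm across, 70 mm high; origin at the centre of its foot
- casting: bystander: knobbly dark steel lump on a 70 by 60 mm foot, about 85 mm high; origin at the centre of its foot
- hammer: bystander: hammer lying down; origin under its middle
- angle: bystander: dark offcut of angle iron, 60 x 24 x 24 mm; origin under the middle of its flat leg
- firebrick: bystander: brick-red fire brick, 110 x 70 x 40 mm; origin under its centre
Things that resemble listed ones, but are neither listed nor needed, are in the scene too. Of the things shaped like the file, the steel one is meant.

How it is judged:
By the outcome, as a careful person would: the job done as asked, in the order asked, and still so for the second after the job is handed in, with the robot touching nothing.
It also fails if it takes over 72 s, if anything falls off the work surface, if the arm or the gripper's body presses on something with over 40 N, if the wrist force passes 120 N, or if a joint passes its speed limit or range.

ROBOT

A 6-joint arm with a two-finger parallel gripper is mounted at the origin on the work surface. World frame = base frame: x ahead of the robot, y to its left, z up, the work surface at z = 0. Lengths are in mm, angles in degrees, forces in N, time in s.
With the tool pointing down it reaches from about 300 to 850 mm from the base axis. Payload 4.2 kg.
Tool frame: the origin (TCP) lies at the very end of the fingers, on their centre line; the grasp point (between the pads) lies 19 mm behind it; z points along the fingers, y is the line along which they close (so a half turn about z gives the same grasp; the last joint's range is limited). The gripper opens to 91 mm and grips with 3 to 60 N. Pads are 32 mm wide; open, the fingers measure 118 mm over their backs; the gripper's body (76 mm by 178 mm) begins 60 mm behind the grasp point.
Start: joints at [74.771, 18.312, 89.639, -0, 72.044, -1.146], TCP at [139.917, 557.733, 213.976] pointing down, gripper open.
Joint ranges: [-177.97, 177.97], [-48.28, 115.42], [12.27, 149.76], [-77.06, 257.06], [2.81, 150.46], [-146.56, 146.56]. Speed limits (degrees/s): [147.25, 147.25, 180, 180, 180, 180].

INTERFACE

Orientations are given as [roll, pitch, yaw] about the fixed x, y, z axes, in that order (R = Rz(yaw) Ry(pitch) Rx(roll)).
In Python, from workcell import env, eyes gives the robot as it stands.
- The arm moves only by the tool send_rows, never from a script. Its argument "targets" is text: rows parted by semicolons, each of 7 numbers parted by spaces: the shift along the tool's x, y, z in m, then the turn, a rotation vector about the tool's x, y, z in degrees, then the opening in per cent of the stroke, from 0 (shut) to 100 (fully open). A call has 1 to 12 rows; each row is the pose to reach, as a shift and turn from the pose commanded when the call began, along the tool's axes at that moment; what a row does not reach only later rows make up. A row lasts 1/12 s, in which the tool goes at most 41.7 mm and 7.16 degrees, less where a joint would pass 70% of its speed; a pose out of reach is approached as far as the arm can. A call with a gripper value outside its range is refused whole. The fingers move at their own pace and stop on an object; "grip_force" is the grip in N (left out, the last holds). Time passes only in rows, so rows that repeat a pose let the fingers close. It gives the time, the measured TCP pose, the force, the opening and the grip force at its end, in the units of the state.
- env.state(): the state, without advancing time (a new reading comes with each control period).
- eyes.grab_frame(name): name is "side" or "top"; returns a dict with "image" (384x512x3 uint8, blue, green, red), "fovy" (degrees; the focal length in pixels is half the picture's height over the tangent of half this angle, whatever the lens; pixels are square), "cx", "cy" (the principal point, pixels), "eye" and "attitude" of the camera in the world. Camera axes: x right, y up, looking along -z (the intrinsics and any distortion apply to the point x, -y, -z); pixel columns grow to the right and rows downward; lengths in mm; the calibration is good to about 2 mm. A picture is of the moment at which its call begins. There is no depth.
- env.job_done(): hands the job in; it is judged then, once.
The state is a dict: "time_s": time; "qpos": joint angles; "qvel": joint speeds; "effort": joint torques, N m; "ee_pos": TCP position; "ee_rot": TCP orientation; "force": force on the tool from outside, world axes, zero at the start; "torque": the same for the moment, N m; "gripper_width": finger opening in mm; "gripper_force": force on a finger pad.
Only numpy, scipy, OpenCV 4.12 (cv2) and the standard library are available. Lean on these libraries where they do the work, as an engineer would, in place of code of your own. Each camera call takes 0.05 s, during which the arm holds its last target. There are 200 camera calls.

## Working session

There is one attempt and no reset: what is moved stays moved. The work goes in short steps, Python scripts to look and compute and a tool call to move; the robot and the scene stay as the last step left them, time stands still between calls to the robot, and variables do not carry over. Pictures are saved under pics/ and viewed, at most 10 in all, crops included, and the job is handed in when it is done.

Besides the shell and the picture viewer there is one more tool, called after "Request:" by a JSON object that holds its "api" and its "payload". send_rows: Moves the arm, as the interface text tells. Its arguments: {"type":"object","properties":{"targets":{"type":"string"},"grip_force":{"type":"number"}},"required":["targets"]}

```bash
ls; mkdir -p pics; cat > h.py <<'E'
import numpy as np, cv2
from workcell import env, eyes
def shot(n,fn=None):
    f=eyes.grab_frame(n)
    if fn: cv2.imwrite('pics/'+fn,f['image'])
    return f
E
python3 - <<'E'
from h import *
for n in('top','side'):
    f=shot(n,n+'0.png'); print({k:v for k,v in f.items() if k!='image'})
print(env.state())
a=cv2.imread('pics/top0.png');b=cv2.imread('pics/side0.png')
E
```

```text
pics
{'fovy': 55.50581429722137, 'cx': 248.99099074675848, 'cy': 193.85299868657853, 'eye': array([ 343.53009426,   96.80552628, 1224.39961894]), 'attitude': array([  8.41983693,   0.58319025, -90.64035738])}
{'fovy': 56.08932779553767, 'cx': 251.39133259336066, 'cy': 196.94605953776983, 'eye': array([431.44636922, 928.34378262, 629.20068832]), 'attitude': array([  54.39205583,    0.52920184, -176.35940223])}
{'time_s': 0.1, 'qpos': array([ 7.47715520e+01,  1.83487379e+01,  8.96969914e+01, -2.61432400e-03,
        7.20442650e+01, -1.14552691e+00]), 'qvel': array([ 0.06572913, -0.15544105, -0.1269132 ,  0.09110133, -0.03558802,
       -0.01450246]), 'effort': array([-1.10420845e-04, -4.13337100e+01, -2.32510471e+01,  7.28233298e-02,
        4.21311543e-02, -6.35255287e-05]), 'ee_pos': array([139.80835631, 557.29827341, 213.21316592]), 'ee_rot': array([-1.79909974e+02,  6.86071165e-04,  1.65917887e+02]), 'force': array([0.1960597 , 0.07029976, 0.74205388]), 'torque': array([ 0.01159499, -0.0011567 , -0.03443431]), 'gripper_force': 0.0, 'gripper_width': 91.34533778178145}
```

```bash
python3 - <<'E'
import cv2
for n in('top','side'):
    a=cv2.imread(f'pics/{n}0.png'); cv2.imwrite(f'pics/{n}0b.png',cv2.resize(a,(800,600),interpolation=cv2.INTER_CUBIC))
E
```

```text
(no output)
```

View pics/top0b.png

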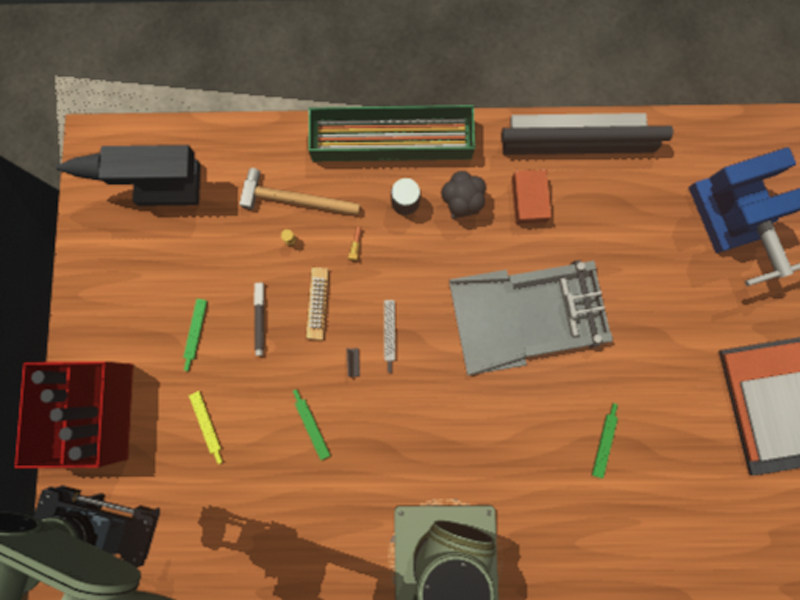

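View pics/side0b.png

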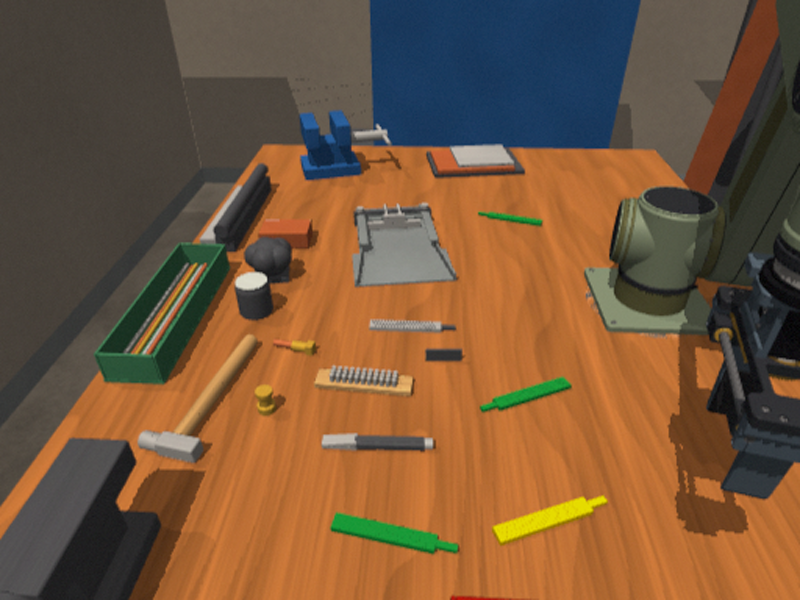

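The top view (800x600 scale) shows these file-shaped things:
- Steel at (389,335).
- Green at (195,335), (311,425) and (605,440).
- Yellow at (206,427).

Only (389,335) is grey steel with a tang, so that is the file. The brush is at (317,304), the chisel at (260,320) and the angle iron, a bystander, at (353,363). The tray is at (530,315), with its mouth to the left, towards world +y. I'll measure these and confirm in one crop.

```bash
cat >> h.py <<'E'
from scipy.spatial.transform import Rotation as R
def cam(f):
    h=f['image'].shape[0]; return h/2/np.tan(np.radians(f['fovy']/2)), R.from_euler('xyz',f['attitude'],degrees=True).as_matrix(), np.array(f['eye'])
def ray(f,p):
    F,M,e=cam(f); p=np.atleast_2d(p).astype(float)
    d=np.c_[(p[:,0]-f['cx'])/F,-(p[:,1]-f['cy'])/F,-np.ones(len(p))]@M.T
    return e,d
def onz(f,p,z):
    e,d=ray(f,p); return e+d*((z-e[2])/d[:,2])[:,None]
def proj(f,P):
    F,M,e=cam(f); c=(np.atleast_2d(P)-e)@M
    return np.c_[f['cx']+F*c[:,0]/-c[:,2], f['cy']-F*c[:,1]/-c[:,2]]
def tri(f1,p1,f2,p2):
    e1,d1=ray(f1,p1);e2,d2=ray(f2,p2);A=np.c_[d1[0],-d2[0]]
    t=np.linalg.lstsq(A,e2-e1,rcond=None)[0]
    a=e1+t[0]*d1[0];b=e2+t[1]*d2[0]; return (a+b)/2,np.linalg.norm(a-b)
E
python3 - <<'E'
from h import *
T=shot('top');S=shot('side')
import pickle; pickle.dump((T,S),open('f0.pkl','wb'))
print(proj(T,[[0,0,0]])*800/512)
def blobs(f,roi,mk):
    x0,y0,x1,y1=[int(v*.64) for v in roi]
    m=mk[y0:y1,x0:x1]; n,l,s,c=cv2.connectedComponentsWithStats(m)
    i=1+np.argmax(s[1:,4]); return np.argwhere(l==i)[:,::-1]+[x0,y0]
rt=dict(file=(375,285,405,380),brush=(300,255,335,350),chisel=(245,270,275,365))
rs=dict(file=(360,310,465,340),brush=(305,358,420,402),chisel=(310,425,445,460))
def mask(f,k):
    h=cv2.cvtColor(f['image'],cv2.COLOR_BGR2HSV).astype(int)
    H,s,v=h[...,0],h[...,1],h[...,2]
    if k=='brush':  m=(s<135)
    else: m=(s<110)
    return m.astype(np.uint8)
for k,z in(('file',8),('brush',12),('chisel',16)):
    out=[]
    for f,r in((T,rt),(S,rs)):
        P=blobs(f,r[k],mask(f,k)); 
        W=onz(f,P,z)[:,:2].astype(np.float32); q=cv2.minAreaRect(W); out.append(P.mean(0))
        print(k,len(P),'px',(P.mean(0)/.64).round(),'rect',np.round(q[0],1),np.round(q[1],1),round(q[2],1))
    print('  tri',tri(T,out[0],S,out[1]))
crop=T['image'][150:330,110:420]; cv2.imwrite('pics/crop1.png',cv2.resize(crop,(775,450),interpolation=cv2.INTER_CUBIC))
c2=S['image'][120:310,190:320]
c3=T['image'][160:250,280:400]; cv2.imwrite('pics/tray.png',cv2.resize(c3,(800,600),interpolation=cv2.INTER_CUBIC))
c4=S['image'][125:190,215:305]; cv2.imwrite('pics/trays.png',cv2.resize(c4,(800,578),interpolation=cv2.INTER_CUBIC))
E
```

```text
[[444.63538105 557.42467032]]
file 293 px [389. 332.] rect [454.7 107.8] [ 20.2 150.8] 89.4
file 347 px [408. 325.] rect [454.7 115.7] [ 33.4 155.6] 89.8
  tri (array([461.00106475, 107.93663234,   1.38051181]), np.float64(0.8181483947026459))
brush 463 px [316. 302.] rect [526.7 263.5] [ 35.5 154.2] 85.8
brush 481 px [363. 376.] rect [530.7 259.4] [ 44.9 117.2] 86.0
  tri (array([526.27712497, 263.66480415,  15.78747493]), np.float64(1.1987714618622936))
chisel 281 px [258. 317.] rect [492.5 388.3] [155.3  20.2] 1.2
chisel 639 px [375. 442.] rect [494.2 395.6] [154.9  28.4] 3.2
  tri (array([496.35255279, 389.52388199,   6.01285322]), np.float64(1.1597024774387834))
```

View pics/crop1.png

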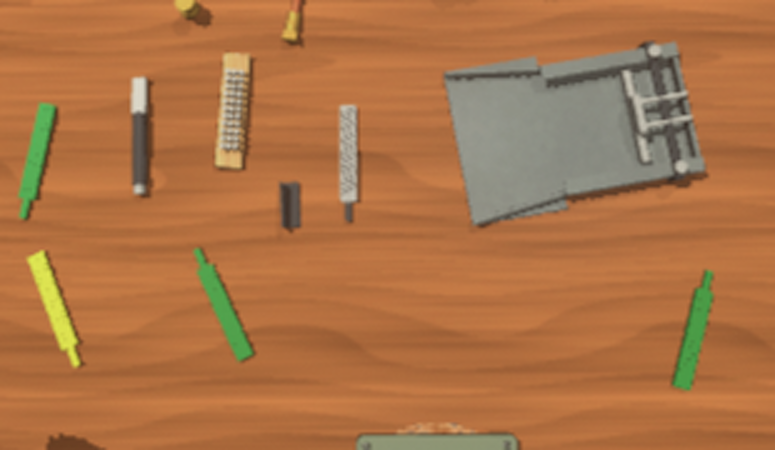

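View pics/tray.png

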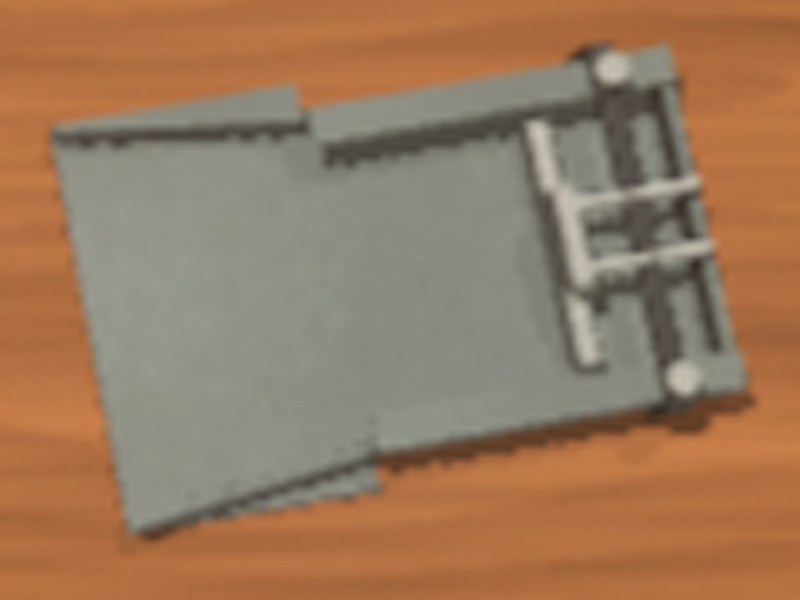

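View pics/trays.png

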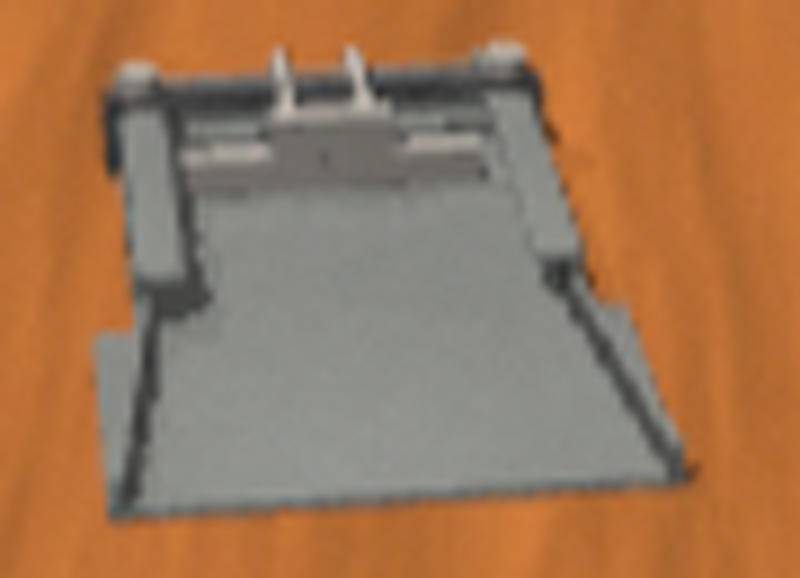

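The crop confirms the file: grey, cross-cut steel at crop (348,160), with its tang towards the robot. The tray crops show the front edge (55,130)-(133,533), the wall outer edges (310,108)-(670,48) and (378,462)-(745,395), and the pad bar face (528,125)-(580,368).

```bash
python3 - <<'E'
from h import *
import pickle; T,S=pickle.load(open('f0.pkl','rb'))
a=lambda *p:np.array(p)/6.6667+[280-.42,160-.42]
b=lambda *p:np.array(p)/8.889+[215-.44,125-.44]
def L(n,f,p,z): 
    w=onz(f,p,z)[:,:2]; d=w[1]-w[0]; print(n,z,w.round(1).tolist(),'len',np.linalg.norm(d).round(1),'dir',np.degrees(np.arctan2(d[1],d[0])).round(2)); return w
L('front',T,a((55,130),(133,533)),4)
L('frontS',S,b((112,518),(688,482)),4)
L('wallU',T,a((312,108),(670,48)),29)
L('wallL',T,a((376,455),(745,388)),29)
L('back',T,a((672,48),(746,388)),29)
L('mouth',T,a((312,108),(376,455)),29)
L('mouthS',S,b((135,280),(575,255)),29)
L('padT top',T,a((528,125),(580,368)),16)
L('padS top',S,b((187,160),(485,140)),20)
L('padS bottom',S,b((190,197),(487,182)),4)
for n,p,q in(('frontcornerL',(55,130),(112,518)),('frontR',(133,533),(688,482)),('mouthL',(312,108),(135,280)),('padL',(528,125),(185,155)),('padR',(580,368),(482,138)),('padR',(580,368),(482,138))):
    print(n,tri(T,a(p),S,b(q)))
# grey-mask line fits in top view
m=(cv2.cvtColor(T['image'],cv2.COLOR_BGR2HSV)[...,1]<90).astype(np.uint8)
sub=T['image'].astype(float); sat=cv2.cvtColor(T['image'],cv2.COLOR_BGR2HSV)[...,1].astype(float)
pts=[]
for r in range(184,236):  # front edge, subpixel sat crossing
    row=sat[r,278:310]; i=np.where((row[:-1]>=100)&(row[1:]<100))[0]
    if len(i): i=i[0]; pts.append((278+i+(row[i]-100)/(row[i]-row[i+1]),r))
w=onz(T,np.array(pts),4)[:,:2]; v=cv2.fitLine(w.astype(np.float32),cv2.DIST_HUBER,0,.01,.01).ravel(); print('frontfit',v,np.degrees(np.arctan2(v[1],v[0])))
E
```

```text
front 4 [[573.4, -25.3], [369.1, -58.6]] len 206.9 dir -170.74
frontS 4 [[573.9, -15.0], [369.4, -48.7]] len 207.3 dir -170.64
wallU 29 [[578.2, -151.3], [606.4, -331.4]] len 182.2 dir -81.1
wallL 29 [[405.1, -175.2], [435.7, -357.1]] len 184.5 dir -80.45
back 29 [[606.3, -332.4], [435.7, -357.6]] len 172.5 dir -171.57
mouth 29 [[578.2, -151.3], [405.1, -175.2]] len 174.7 dir -172.13
mouthS 29 [[578.9, -142.5], [410.9, -170.1]] len 170.3 dir -170.65
padT top 16 [[570.6, -262.2], [447.6, -281.2]] len 124.4 dir -171.23
padS top 20 [[571.0, -260.5], [448.2, -284.3]] len 125.0 dir -169.03
padS bottom 4 [[570.1, -258.4], [446.9, -277.5]] len 124.6 dir -171.19
frontcornerL (array([575.15712613, -26.05869088,  -3.37190219]), np.float64(0.7672611552478359))
frontR (array([368.97707063, -59.46207025,  -2.84342358]), np.float64(0.5862367053937726))
mouthL (array([ 579.80254842, -152.50009948,   23.29481563]), np.float64(1.0276091869396722))
padL (array([ 570.58661636, -260.42864353,   22.141569  ]), np.float64(2.3219215459862177))
padR (array([ 448.19520459, -278.93546929,   23.45814993]), np.float64(2.4583805095200573))
padR (array([ 448.19520459, -278.93546929,   23.45814993]), np.float64(2.4583805095200573))
frontfit [ 9.8671663e-01  1.6245078e-01  4.6968677e+02 -3.8697342e+01] 9.349176
```

```bash
cat > c.py <<'E'
import numpy as np
def P(s,l=0): return np.array([491.5+.160*s+.987*l, -163-.987*s+.160*l])
def rel(c,t):  # poses (x,y,z,psi): shift mm along tool axes, turn about tool z
    a=np.radians(c[3]); d=np.subtract(t,c)
    return [d[0]*np.cos(a)+d[1]*np.sin(a), d[0]*np.sin(a)-d[1]*np.cos(a), -d[2], -d[3]]
def plan(c,calls):
    for i,call in enumerate(calls):
        for n,t in call:
            print(i,n,np.round(t,1),'rel',np.round(rel(c,t),1))
        c=call[-1][1]
E
python3 - <<'E'
from c import *
p=lambda s,l,z,y:(*P(s,l),z,y)
plan((139.9,557.7,214,165.9),[
 [('over file',(460,108,150,179.4))],
 [('file',(460,108,2,179.4))],
 [('up',(460,108,100,179.4)),('over board',p(-60,8,100,189.2)),('down',p(-60,8,8,189.2))],
 [('floor',p(-60,8,6.5,189.2)),('in',p(40,8,6.5,189.2)),('up',p(40,8,120,189.2))],
 [('over chisel',(492.5,388.3,120,181.2)),('chisel',(492.5,388.3,3,181.2))],
 [('up',(492.5,388.3,100,181.2)),('over',p(-60,0,100,189.2)),('down',p(-60,0,9,189.2))],
 [('floor',p(-60,0,7.5,189.2)),('in',p(-5,0,7.5,189.2)),('up',p(-5,0,120,189.2))],
 [('over brush',(526.7,263.5,120,175.8)),('brush',(526.7,263.5,3,175.8))],
 [('up',(526.7,263.5,100,175.8)),('over',p(-55,0,100,189.2)),('down',p(-55,0,7.5,189.2)),('up',p(-55,0,100,189.2))],
 [('over',p(-115,0,100,99.2)),('down',p(-115,0,8,99.2)),('push',p(20,0,8,99.2))],
])
E
```

```text
0 over file [460.  108.  150.  179.4] rel [-420.  -358.2   64.   -13.5]
1 file [460.  108.    2.  179.4] rel [  0.   0. 148.  -0.]
2 up [460.  108.  100.  179.4] rel [  0.   0. -98.  -0.]
2 over board [ 489.8 -102.5  100.   189.2] rel [ -32.  -210.2  -98.    -9.8]
2 down [ 489.8 -102.5    8.   189.2] rel [ -32.  -210.2   -6.    -9.8]
3 floor [ 489.8 -102.5    6.5  189.2] rel [-0.   0.   1.5 -0. ]
3 in [ 505.8 -201.2    6.5  189.2] rel [  -0.  -100.     1.5   -0. ]
3 up [ 505.8 -201.2  120.   189.2] rel [  -0. -100. -112.   -0.]
4 over chisel [492.5 388.3 120.  181.2] rel [-81.1 584.   -0.    8. ]
4 chisel [492.5 388.3   3.  181.2] rel [-81.1 584.  117.    8. ]
5 up [492.5 388.3 100.  181.2] rel [ -0.   0. -97.  -0.]
5 over [ 481.9 -103.8  100.   189.2] rel [  20.9 -491.8  -97.    -8. ]
5 down [ 481.9 -103.8    9.   189.2] rel [  20.9 -491.8   -6.    -8. ]
6 floor [ 481.9 -103.8    7.5  189.2] rel [-0.   0.   1.5 -0. ]
6 in [ 490.7 -158.1    7.5  189.2] rel [ -0.  -55.    1.5  -0. ]
6 up [ 490.7 -158.1  120.   189.2] rel [  -0.  -55. -111.   -0.]
7 over brush [526.7 263.5 120.  175.8] rel [-102.9  410.4   -0.    13.4]
7 brush [526.7 263.5   3.  175.8] rel [-102.9  410.4  117.    13.4]
8 up [526.7 263.5 100.  175.8] rel [  0.   0. -97.  -0.]
8 over [ 482.7 -108.7  100.   189.2] rel [  16.6 -374.4  -97.   -13.4]
8 down [ 482.7 -108.7    7.5  189.2] rel [  16.6 -374.4   -4.5  -13.4]
8 up [ 482.7 -108.7  100.   189.2] rel [  16.6 -374.4  -97.   -13.4]
9 over [473.1 -49.5 100.   99.2] rel [ 0. 60. -0. 90.]
9 down [473.1 -49.5   8.   99.2] rel [ 0. 60. 92. 90.]
9 push [ 494.7 -182.7    8.    99.2] rel [ -0. -75.  92.  90.]
```

Request:
{"api": "send_rows", "payload": {"targets": "-0.420 0.358 0.064 0 0 -13.5 60;-0.420 0.358 0.064 0 0 -13.5 60;-0.420 0.358 0.064 0 0 -13.5 60;-0.420 0.358 0.064 0 0 -13.5 60;-0.420 0.358 0.064 0 0 -13.5 60;-0.420 0.358 0.064 0 0 -13.5 60;-0.420 0.358 0.064 0 0 -13.5 60;-0.420 0.358 0.064 0 0 -13.5 60;-0.420 0.358 0.064 0 0 -13.5 60;-0.420 0.358 0.064 0 0 -13.5 60;-0.420 0.358 0.064 0 0 -13.5 60;-0.420 0.358 0.064 0 0 -13.5 60", "grip_force": 25}}

```text
time_s: 1.2
ee_pos: [559.6, 759.2, 151.4]
ee_rot: [179.3, 0.4, 179.5]
force: [35.3, 49.0, 26.1]
gripper_width: 54.6
gripper_force: 0.0
```

I sent that row before the script's output arrived, and guessed the y sign wrong, so the arm went left instead of right. I'll check whether it touched anything before going on.

```bash
python3 - <<'E'
from h import *
import pickle; T0,S0=pickle.load(open('f0.pkl','rb'))
T=shot('top');S=shot('side')
s=env.state(); print({k:np.round(s[k],1) for k in('time_s','qpos','qvel','ee_pos','ee_rot','force')})
t=T['image'];u=S['image']
out=np.hstack([cv2.resize(t,(400,300)),cv2.resize(u,(400,300))]);cv2.imwrite('pics/chk.png',cv2.resize(out,(800,300)))
E
```

```text
{'time_s': np.float64(1.3), 'qpos': array([ 5.260e+01,  6.380e+01,  1.300e+01, -1.000e-01,  1.038e+02,
       -3.660e+01]), 'qvel': array([ 2.1, -3.5, -5.3,  2.2, -1.3,  1.1]), 'ee_pos': array([561.3, 753.2, 136.6]), 'ee_rot': array([-179.5,   -0.3,  179.2]), 'force': array([-1.1, -1.8, -3.1])}
```

View pics/chk.png

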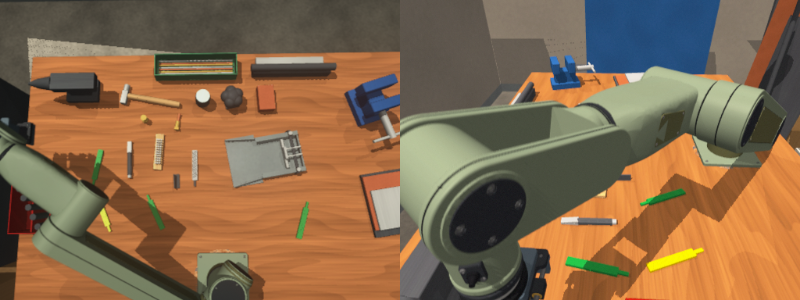

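Nothing was touched: the residual force is about 3 N, the scene is unchanged, and the earlier reading was deceleration. I'll go back the right way and work from the measured pose.

Request:
{"api": "send_rows", "payload": {"targets": "0.006 -0.040 -0.010 0 0 0 60;0.012 -0.080 -0.013 0 0 0 60;0.018 -0.120 -0.013 0 0 0 60;0.024 -0.160 -0.013 0 0 0 60;0.030 -0.200 -0.013 0 0 0 60;0.036 -0.240 -0.013 0 0 0 60;0.042 -0.280 -0.013 0 0 0 60;0.048 -0.320 -0.013 0 0 0 60;0.054 -0.360 -0.013 0 0 0 60;0.060 -0.400 -0.013 0 0 0 60;0.060 -0.400 -0.013 0 0 0 60;0.060 -0.400 -0.013 0 0 0 60"}}

```text
time_s: 2.3
ee_pos: [495.1, 356.1, 163.5]
ee_rot: [179.3, 0.6, 179.3]
force: [-0.4, -0.4, 0.4]
gripper_width: 55.0
gripper_force: 0.0
```

```bash
python3 - <<'E'
from h import *
s=env.state(); print({k:np.round(s[k],2) for k in('time_s','qpos','qvel','ee_pos','ee_rot','force')})
E
```

```text
{'time_s': np.float64(2.3), 'qpos': array([ 34.51,  22.9 ,  90.13,   0.26,  66.03, -54.85]), 'qvel': array([ 2.47,  2.87, -4.96,  2.16, -1.41,  1.71]), 'ee_pos': array([495.06, 356.06, 163.54]), 'ee_rot': array([179.26,   0.63, 179.26]), 'force': array([-0.44, -0.43,  0.36])}
```

Request:
{"api": "send_rows", "payload": {"targets": "0.005 -0.040 0.005 0 0 0 60;0.010 -0.080 0.010 0 0 0 60;0.015 -0.120 0.015 0 0 0 60;0.020 -0.160 0.020 0 0 0 60;0.025 -0.200 0.030 0 0 0 60;0.032 -0.240 0.033 0 0 0 60;0.032 -0.248 0.033 0 0 0 60;0.032 -0.248 0.033 0 0 0 60;0.032 -0.248 0.033 0 0 0 60;0.032 -0.248 0.033 0 0 0 60"}}

```text
time_s: 3.13
ee_pos: [462.9, 113.6, 125.6]
ee_rot: [179.2, 0.7, 179.5]
force: [0.2, 0.1, 0.6]
gripper_width: 54.7
gripper_force: 0.0
```

```bash
python3 - <<'E'
from h import *
s=env.state(); print({k:np.round(s[k],2) for k in('time_s','qpos','qvel','ee_pos','ee_rot','force')})
E
```

```text
{'time_s': np.float64(3.13), 'qpos': array([ 11.98,  13.69, 110.32,   0.73,  55.18, -77.92]), 'qvel': array([ 0.59,  0.25,  0.45, -0.28,  0.07, -0.25]), 'ee_pos': array([462.9 , 113.61, 125.59]), 'ee_rot': array([179.24,   0.67, 179.48]), 'force': array([0.18, 0.06, 0.59])}
```

```bash
cat > g.py <<'E'
import sys
from h import *
from c import P
def go(*ts):   # targets (x,y,z,psi) from measured pose
    s=env.state(); Rc=R.from_euler('xyz',s['ee_rot'],degrees=True)
    print(round(s['time_s'],2),np.round(s['ee_pos'],1),np.round(s['ee_rot'],2),'F',np.round(s['force'],1),'w',round(s['gripper_width'],1))
    for t in ts:
        d=Rc.inv().apply(np.array(t[:3])-s['ee_pos'])
        r=(Rc.inv()*R.from_euler('xyz',[180,0,t[3]],degrees=True)).as_rotvec(degrees=True)
        print(np.round(t,1),'->',np.round(d,1),np.round(r,2))
E
python3 - <<'E'
from g import *
go((460,108,60,179.4),(460,108,2,179.4))
E
```

```text
3.13 [462.9 113.6 125.6] [179.24   0.67 179.48] F [0.2 0.1 0.6] w 54.7
[460.  108.   60.  179.4] -> [ 3.6 -6.5 65.5] [0.76 0.67 0.09]
[460.  108.    2.  179.4] -> [  4.3  -7.3 123.5] [0.76 0.67 0.09]
```

Request:
{"api": "send_rows", "payload": {"targets": "0.0035 -0.0065 0.035 0.76 0.67 0 60;0.0037 -0.0068 0.070 0.76 0.67 0 60;0.004 -0.007 0.095 0.76 0.67 0 60;0.0043 -0.0073 0.115 0.76 0.67 0 60;0.0043 -0.0073 0.1215 0.76 0.67 0 60;0.0043 -0.0073 0.1215 0.76 0.67 0 60"}}

```text
time_s: 3.63
ee_pos: [457.9, 107.4, 2.0]
ee_rot: [-179.9, -0.3, 179.5]
force: [0.6, -0.1, 0.4]
gripper_width: 54.8
gripper_force: 0.0
```

```bash
python3 - <<'E'
from g import *
go((460,108,2,179.4))
E
```

```text
3.63 [457.9 107.4   2. ] [-179.91   -0.29  179.53] F [ 0.6 -0.1  0.4] w 54.8
[460.  108.    2.  179.4] -> [-2.1  0.7 -0. ] [-0.09 -0.29  0.13]
```

Request:
{"api": "send_rows", "payload": {"targets": "0 0 0 0 0 0 0;0 0 0 0 0 0 0;0 0 0 0 0 0 0;0 0 0 0 0 0 0;0 0 0 0 0 0 0;0 0 -0.015 0 0 0 0;0 0 -0.040 0 0 0 0;0 0 -0.068 0 0 0 0;0 0 -0.068 0 0 0 0", "grip_force": 25}}

```text
time_s: 4.38
ee_pos: [461.5, 106.7, 75.4]
ee_rot: [180.0, 0.4, 179.4]
force: [0.7, 0.1, -0.7]
gripper_width: 21.1
gripper_force: 25.0
```

```bash
python3 - <<'E'
from g import *
go((*P(-60,6),70,189.2),(*P(-60,6),25,189.2))
E
```

```text
4.38 [461.5 106.7  75.4] [179.96   0.36 179.4 ] F [ 0.7  0.1 -0.7] w 21.1
[ 487.8 -102.8   70.   189.2] -> [ -28.5 -209.2    5.4] [ 0.01  0.36 -9.8 ]
[ 487.8 -102.8   25.   189.2] -> [ -28.2 -209.2   50.4] [ 0.01  0.36 -9.8 ]
```

Request:
{"api": "send_rows", "payload": {"targets": "-0.005 -0.037 0 0 0 -3 0;-0.010 -0.074 0 0 0 -6 0;-0.015 -0.110 0 0 0 -9.8 0;-0.020 -0.147 0.005 0 0 -9.8 0;-0.025 -0.184 0.020 0 0 -9.8 0;-0.028 -0.209 0.040 0 0.3 -9.8 0;-0.028 -0.209 0.050 0 0.3 -9.8 0;-0.028 -0.209 0.050 0 0.3 -9.8 0;-0.028 -0.209 0.050 0 0.3 -9.8 0"}}

```text
time_s: 5.13
ee_pos: [482.8, -102.8, 20.5]
ee_rot: [179.9, -0.6, -170.8]
force: [-0.7, 0.6, -0.2]
gripper_width: 20.7
gripper_force: 25.0
```

```bash
python3 - <<'E'
from g import *
go((*P(-60,6),6.5,189.2),(*P(40,6),6.5,189.2))
T=shot('top');S=shot('side')
a=cv2.resize(T['image'][150:260,260:400],(800,600)[:1]+(629,)) [:600]
b=cv2.resize(S['image'][120:230,190:330],(400,314)); a=cv2.resize(T['image'][150:260,260:400],(400,314))
cv2.imwrite('pics/p1.png',np.hstack([a,b]))
E
```

```text
5.13 [ 482.8 -102.8   20.5] [ 179.94   -0.62 -170.82] F [-0.7  0.6 -0.2] w 20.7
[ 487.8 -102.8    6.5  189.2] -> [-5.1 -0.9 13.9] [ 0.06 -0.62 -0.02]
[ 503.8 -201.5    6.5  189.2] -> [  -5.1 -100.9   13.8] [ 0.06 -0.62 -0.02]
```

View pics/p1.png

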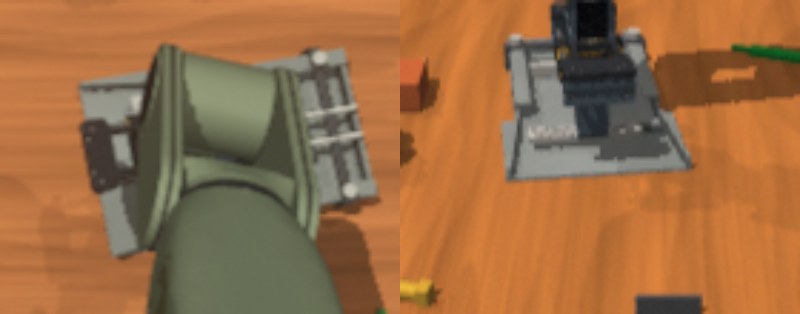

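The file is held over the board (side crop, (528,133) to (660,120)) and sits between the guides. I'll lower it and slide it in.

Request:
{"api": "send_rows", "payload": {"targets": "-0.005 -0.001 0.008 0 -0.6 0 0;-0.005 -0.001 0.0135 0 -0.6 0 0;-0.005 -0.001 0.0135 0 -0.6 0 0;-0.005 -0.012 0.0135 0 -0.6 0 0;-0.005 -0.026 0.0135 0 -0.6 0 0;-0.005 -0.041 0.0135 0 -0.6 0 0;-0.005 -0.056 0.0135 0 -0.6 0 0;-0.005 -0.056 0.0135 0 -0.6 0 0"}}

```text
time_s: 5.9
ee_pos: [499.6, -159.2, 9.2]
ee_rot: [-179.8, 0.3, -170.7]
force: [0.8, -3.9, 5.7]
gripper_width: 21.5
gripper_force: 25.0
```

```bash
python3 - <<'E'
from g import *
go((*P(-10,6),6.5,189.2),(*P(40,6),6.5,189.2))
print(env.state()['gripper_force'])
E
```

```text
5.9 [ 499.6 -159.2    9.2] [-179.8     0.32 -170.74] F [ 0.8 -3.9  5.7] w 21.5
[ 495.8 -152.2    6.5  189.2] -> [2.6 7.5 2.7] [-0.2   0.32  0.06]
[ 503.8 -201.5    6.5  189.2] -> [  2.7 -42.5   2.8] [-0.2   0.32  0.06]
25.004906058311462
```

```bash
python3 - <<'E'
from g import *
for i in range(3):
    S=shot('side'); go((*P(40,5),6.5,189.2))
cv2.imwrite('pics/p2.png',cv2.resize(S['image'][130:200,210:310],(800,560)))
E
```

```text
5.95 [ 499.6 -158.8    9.2] [-179.79    0.33 -170.74] F [ 1.7 -4.7  6.4] w 21.8
[ 502.8 -201.7    6.5  189.2] -> [  3.7 -42.9   2.8] [-0.21  0.33  0.06]
6.0 [ 499.5 -158.5    9.2] [-179.78    0.34 -170.72] F [-0.2 -3.7  6. ] w 21.5
[ 502.8 -201.7    6.5  189.2] -> [  3.7 -43.1   2.8] [-0.22  0.34  0.08]
6.05 [ 499.5 -158.3    9.2] [-179.78    0.34 -170.7 ] F [ 1.2 -3.8  5.8] w 21.5
[ 502.8 -201.7    6.5  189.2] -> [  3.7 -43.4   2.8] [-0.22  0.34  0.1 ]
```

View pics/p2.png

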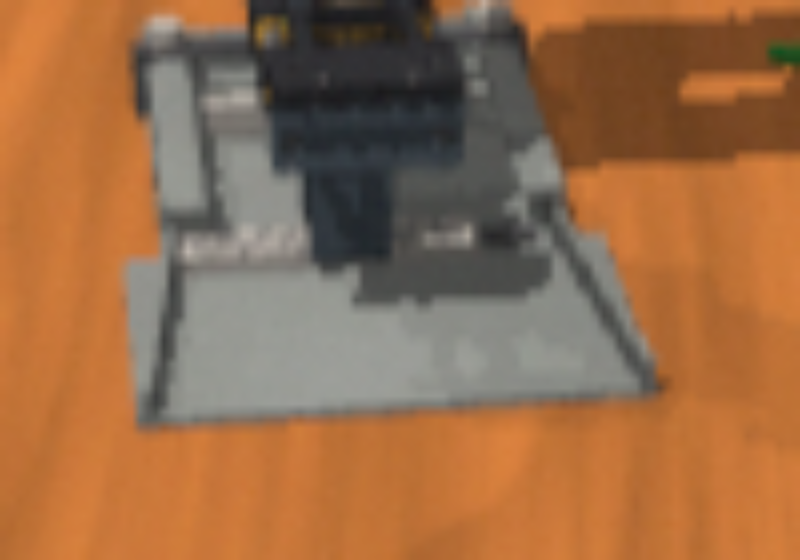

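The picture shows the file at the mouth, with its blade end at (185,245) close to the left guide and its tang end near (535,240). I'll work out its lateral offset from these.

```bash
python3 - <<'E'
from h import *
import pickle; T,S=pickle.load(open('f0.pkl','rb'))
def sl(w): d=w[:,:2]-[491.5,-163]; return np.c_[d@[.160,-.987],d@[.987,.160]].round(1).tolist()
k=lambda *p:np.array(p)/8+[209.56,129.56]
print('file ends z12',sl(onz(S,k((181,238),(535,235)),12)),' z4',sl(onz(S,k((185,262),(535,248)),4)))
print('guides front inner z4',sl(onz(S,k((158,418),(652,388)),4)),'board outer',sl(onz(S,k((142,425),(658,392)),4)))
print('mouth guide tops z18',sl(onz(S,k((170,228),(545,205)),18)),'lip mouth ends z29',sl(onz(S,k((163,222),(215,222),(565,200)),29)))
E
```

```text
file ends z12 [[0.5, 81.6], [-14.2, -70.2]]  z4 [[-6.4, 80.6], [-11.5, -70.8]]
guides front inner z4 [[-127.7, 97.9], [-127.8, -100.2]] board outer [[-132.1, 104.5], [-131.0, -102.0]]
mouth guide tops z18 [[-0.9, 86.2], [0.8, -76.7]] lip mouth ends z29 [[-15.0, 89.4], [-17.5, 67.5], [-15.4, -82.4]]
```

Request:
{"api": "send_rows", "payload": {"targets": "0.0035 0 -0.001 0 0 0 0;0.0035 -0.006 -0.001 0 0 0 0;0.0035 -0.015 -0.001 0 0 0 0;0.0035 -0.025 -0.001 0 0 0 0;0.0035 -0.035 -0.001 0 0 0 0;0.0035 -0.043 -0.001 0 0 0 0;0.0035 -0.043 -0.001 0 0 0 0", "grip_force": 25}}

```text
time_s: 6.63
ee_pos: [501.1, -200.8, 9.2]
ee_rot: [-180.0, 0.1, -170.8]
force: [-1.8, -1.0, 4.6]
gripper_width: 21.6
gripper_force: 25.0
```

```bash
python3 - <<'E'
from g import *
S=shot('side'); go((*P(40,5),6.5,189.2))
cv2.imwrite('pics/p3.png',cv2.resize(S['image'][130:200,210:310],(800,560)))
E
```

```text
6.68 [ 501.1 -200.8    9.2] [-1.7995e+02  1.2000e-01 -1.7075e+02] F [-0.7 -1.7  4. ] w 21.3
[ 502.8 -201.7    6.5  189.2] -> [-1.6 -1.1  2.7] [-0.05  0.12  0.05]
```

View pics/p3.png

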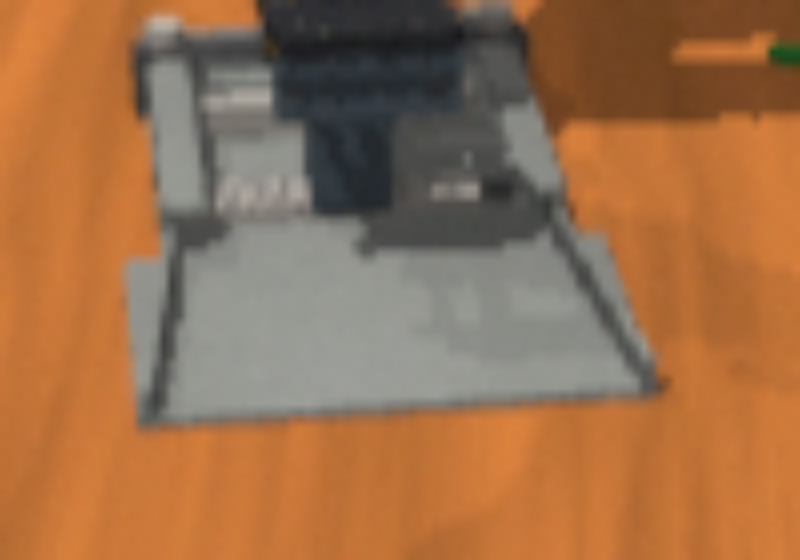

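The file is under both lips with its blade at (265,195). I'll release it and go to the chisel.

Request:
{"api": "send_rows", "payload": {"targets": "0 0 0 0 0 0 45;0 0 0 0 0 0 45;0 0 0 0 0 0 45;0 0 -0.020 0 0 0 45;0 0 -0.060 0 0 0 45;0 0 -0.100 0 0 0 45;-0.006 0.040 -0.111 0 0 2 50;-0.012 0.080 -0.111 0 0 4 50;-0.018 0.120 -0.111 0 0 6 50;-0.024 0.160 -0.111 0 0 8 50;-0.030 0.200 -0.111 0 0 8 50;-0.036 0.240 -0.111 0 0 8 50"}}

```text
time_s: 7.68
ee_pos: [497.0, 43.9, 119.5]
ee_rot: [180.0, 0.1, -178.8]
force: [1.0, -0.1, -0.5]
gripper_width: 45.8
gripper_force: 0.0
```

Request:
{"api": "send_rows", "payload": {"targets": "0 0.040 0 0 0 0 50;0 0.080 0 0 0 0 50;0 0.120 0 0 0 0 50;0 0.160 0 0 0 0 50;0 0.200 0 0 0 0 50;0 0.240 0 0 0 0 50;0 0.280 0 0 0 0 50;0 0.320 0 0 0 0 50;0 0.340 0 0 0 0 50;0 0.340 0 0 0 0 50"}}

```text
time_s: 8.52
ee_pos: [489.8, 386.5, 118.8]
ee_rot: [179.9, 0.1, -178.5]
force: [0.2, 0.2, -0.5]
gripper_width: 45.9
gripper_force: 0.0
```

```bash
python3 - <<'E'
from g import *
T=shot('top');S=shot('side')
go((492.5,388.3,40,181.2),(492.5,388.3,3,181.2))
cv2.imwrite('pics/t4.png',T['image'])
import pickle; pickle.dump((T,S),open('f1.pkl','wb'))
T0,S0=pickle.load(open('f0.pkl','rb'))
# file in tray: difference from empty tray in side and top view
for n,A,B,(x0,y0,x1,y1),z in(('side',S0,S,(225,140,285,165),10),('top',T0,T,(325,165,365,230),12)):
    d=np.abs(A['image'].astype(int)-B['image']).max(2)[y0:y1,x0:x1]>25
    P_=np.argwhere(d)[:,::-1]+[x0,y0]
    if len(P_):
        w=onz(B,P_,z)[:,:2]-[491.5,-163]; s=w@[.160,-.987]; l=w@[.987,.160]
        print(n,len(P_),'s',np.percentile(s,[2,50,98]).round(1),'l',l.min().round(1),l.max().round(1),'slope',np.polyfit(l,s,1).round(3))
E
```

```text
8.62 [489.8 382.  118.7] [-1.7991e+02  3.0000e-02 -1.7867e+02] F [ 0.6 -0.2  0.5] w 45.7
[492.5 388.3  40.  181.2] -> [-2.8  6.3 78.7] [-0.09  0.03  0.13]
[492.5 388.3   3.  181.2] -> [ -2.8   6.4 115.7] [-0.09  0.03  0.13]
side 881 s [-31.9  49.3 146.2] l -68.7 107.4 slope [4.1000e-02 5.1109e+01]
top 189 s [28.9 40.8 50.2] l -64.1 63.6 slope [-8.0000e-03  3.9795e+01]
```

Request:
{"api": "send_rows", "payload": {"targets": "-0.0028 0.0063 0.040 0 0 0 50;-0.0028 0.0063 0.080 0 0 0 50;-0.0028 0.0063 0.105 0 0 0 50;-0.0028 0.0063 0.115 0 0 0 50;-0.0028 0.0063 0.115 0 0 0 50;-0.0028 0.0063 0.115 0 0 0 50;-0.0028 0.0063 0.115 0 0 0 0;-0.0028 0.0063 0.115 0 0 0 0;-0.0028 0.0063 0.115 0 0 0 0;-0.0028 0.0063 0.115 0 0 0 0;-0.0028 0.0063 0.115 0 0 0 0", "grip_force": 25}}

```text
time_s: 9.53
ee_pos: [494.0, 388.6, 5.4]
ee_rot: [179.9, 0.2, -178.8]
force: [-1.0, 0.9, 2.7]
gripper_width: 18.0
gripper_force: 25.0
```

```bash
python3 - <<'E'
from g import *
go((492.5,388.3,70,181.2),(*P(-60,0),70,189.2),(*P(-60,0),25,189.2))
E
```

```text
9.53 [494.  388.6   5.4] [ 179.94    0.18 -178.78] F [-1.   0.9  2.7] w 18.0
[492.5 388.3  70.  181.2] -> [  1.3  -0.2 -64.6] [0.06 0.18 0.02]
[ 481.9 -103.8   70.   189.2] -> [  22.4 -491.9  -65.2] [ 0.04  0.18 -7.98]
[ 481.9 -103.8   25.   189.2] -> [  22.5 -492.   -20.2] [ 0.04  0.18 -7.98]
```

Request:
{"api": "send_rows", "payload": {"targets": "0 0 -0.020 0 0 0 0;0 -0.010 -0.055 0 0 0 0;0.002 -0.045 -0.070 0 0 -1 0;0.004 -0.085 -0.070 0 0 -2 0;0.006 -0.125 -0.070 0 0 -3 0;0.008 -0.165 -0.070 0 0 -4 0;0.010 -0.205 -0.070 0 0 -5 0;0.012 -0.245 -0.070 0 0 -6 0;0.014 -0.285 -0.070 0 0 -7 0;0.016 -0.325 -0.070 0 0 -8 0;0.018 -0.365 -0.070 0 0 -8 0;0.020 -0.405 -0.070 0 0 -8 0"}}

```text
time_s: 10.53
ee_pos: [481.2, -18.9, 74.5]
ee_rot: [-180.0, 0.1, -170.8]
force: [1.3, 0.3, -2.9]
gripper_width: 17.7
gripper_force: 25.0
```

```bash
python3 - <<'E'
from g import *
go((*P(-60,1),70,189.2),(*P(-60,1),12,189.2))
E
```

```text
10.53 [481.2 -18.9  74.5] [-1.7998e+02  7.0000e-02 -1.7075e+02] F [ 1.3  0.3 -2.9] w 17.7
[ 482.9 -103.6   70.   189.2] -> [ 12.  -83.9   4.5] [-0.02  0.07  0.05]
[ 482.9 -103.6   12.   189.2] -> [ 12.  -83.9  62.5] [-0.02  0.07  0.05]
```

Request:
{"api": "send_rows", "payload": {"targets": "0.006 -0.040 0 0 0 0 0;0.012 -0.080 0.020 0 0 0 0;0.012 -0.084 0.045 0 0 0 0;0.012 -0.084 0.058 0 0 0 0;0.012 -0.084 0.058 0 0 0 0;0.012 -0.084 0.058 0 0 0 0;0.012 -0.084 0.058 0 0 0 0"}}

```text
time_s: 11.12
ee_pos: [484.4, -101.7, 17.3]
ee_rot: [-180.0, 0.2, -170.7]
force: [0.8, 0.3, -2.9]
gripper_width: 17.8
gripper_force: 25.0
```

```bash
python3 - <<'E'
from g import *
go((*P(-5,1),9.4,189.2))
f=shot('side');S=f; im=f['image'].astype(int)
import pickle; S1=pickle.load(open('f1.pkl','rb'))[1]
d=np.abs(S1['image'].astype(int)-im).max(2)>30
# chisel: find ends along l on the floor region by differences
vis=np.argwhere(d[140:185,215:300])[:,::-1]+[215,140]
w=onz(f,vis,14)[:,:2]-[491.5,-163]; s=w@[.160,-.987]; l=w@[.987,.160]
for a in range(-80,-35,6):
    k=(s>=a)&(s<a+6); print(a,k.sum(), l[k].min().round(1) if k.any() else '', l[k].max().round(1) if k.any() else '')
E
```

```text
11.12 [ 484.4 -101.7   17.3] [-1.7996e+02  1.7000e-01 -1.7074e+02] F [ 0.8  0.3 -2.9] w 17.8
[ 491.7 -157.9    9.4  189.2] -> [  1.9 -56.6   7.9] [-0.04  0.17  0.06]
-80 41 -78.5 131.9
-74 50 -79.6 131.8
-68 51 -77.4 128.3
-62 45 -65.2 131.6
-56 50 -66.2 131.5
-50 52 -77.3 131.3
-44 50 -64.9 131.2
-38 51 -72.7 131.1
```

Request:
{"api": "send_rows", "payload": {"targets": "0.002 0 0.004 0 0 0 0;0.002 0 0.0075 0 0 0 0;0.002 -0.005 0.0075 0 0 0 0;0.002 -0.015 0.0075 0 0 0 0;0.002 -0.025 0.0075 0 0 0 0;0.002 -0.035 0.0075 0 0 0 0;0.002 -0.045 0.0075 0 0 0 0;0.002 -0.045 0.0075 0 0 0 0"}}

```text
time_s: 11.83
ee_pos: [490.1, -149.2, 9.3]
ee_rot: [-179.9, 0.2, -170.9]
force: [0.6, -2.8, 0.5]
gripper_width: 17.8
gripper_force: 25.0
```

```bash
python3 - <<'E'
from g import *
go((*P(-5,1),9.4,189.2))
print(env.state()['torque'])
E
```

```text
11.83 [ 490.1 -149.2    9.3] [-179.89    0.2  -170.88] F [ 0.6 -2.8  0.5] w 17.8
[ 491.7 -157.9    9.4  189.2] -> [-0.2 -8.8 -0.1] [-0.11  0.2  -0.08]
[-0.4509709  -0.07055888 -0.00587234]
```

Request:
{"api": "send_rows", "payload": {"targets": "0 -0.005 0 0 0 0 0;0 -0.011 0 0 0 0 0;0 -0.011 0 0 0 0 0;0 -0.011 0 0 0 0 30;0 -0.011 0 0 0 0 30;0 -0.011 0 0 0 0 30;0 -0.011 -0.020 0 0 0 30;0 -0.011 -0.060 0 0 0 30;0 -0.011 -0.100 0 0 0 30;-0.010 0.029 -0.110 0 0 4 75;-0.020 0.069 -0.110 0 0 8 75;-0.030 0.109 -0.110 0 0 13 75"}}

```text
time_s: 12.83
ee_pos: [501.7, -33.4, 120.7]
ee_rot: [180.0, 0.3, 175.9]
force: [0.3, 0.0, -1.4]
gripper_width: 44.9
gripper_force: 0.0
```

```bash
python3 - <<'E'
from g import *
go((526.7,263.5,115,175.8),(526.7,263.5,3,175.8))
E
```

```text
12.83 [501.7 -33.4 120.7] [180.     0.32 175.89] F [ 0.3  0.  -1.4] w 44.9
[526.7 263.5 115.  175.8] -> [ -3.6 297.9   5.8] [0.   0.32 0.09]
[526.7 263.5   3.  175.8] -> [ -3.  297.9 117.8] [0.   0.32 0.09]
```

Request:
{"api": "send_rows", "payload": {"targets": "-0.001 0.040 0 0 0 0 75;-0.001 0.080 0 0 0 0 75;-0.002 0.120 0 0 0 0 75;-0.002 0.160 0 0 0 0 75;-0.003 0.200 0 0 0 0 75;-0.003 0.240 0 0 0 0 75;-0.0035 0.275 0.010 0 0 0 75;-0.0035 0.295 0.040 0 0 0 75;-0.0035 0.295 0.070 0 0 0 75;-0.0035 0.295 0.070 0 0 0 75;-0.0035 0.295 0.070 0 0 0 75"}}

```text
time_s: 13.75
ee_pos: [522.6, 259.4, 47.9]
ee_rot: [-179.9, -0.1, 176.3]
force: [-0.1, -0.2, 1.1]
gripper_width: 68.2
gripper_force: 0.0
```

```bash
python3 - <<'E'
from g import *
go((526.7,263.5,3,175.8))
E
```

```text
13.75 [522.6 259.4  47.9] [-1.7987e+02 -1.0000e-01  1.7627e+02] F [-0.1 -0.2  1.1] w 68.2
[526.7 263.5   3.  175.8] -> [-3.9  4.4 44.9] [-0.13 -0.1   0.47]
```

Request:
{"api": "send_rows", "payload": {"targets": "-0.004 0.0042 0.025 0 0 0 75;-0.004 0.0042 0.042 0 0 0 75;-0.004 0.0042 0.0445 0 0 0 75;-0.004 0.0042 0.0445 0 0 0 75;-0.004 0.0042 0.0445 0 0 0 0;-0.004 0.0042 0.0445 0 0 0 0;-0.004 0.0042 0.0445 0 0 0 0;-0.004 0.0042 0.0445 0 0 0 0;-0.004 0.0042 0.0445 0 0 0 0;-0.004 0.0042 0.0445 0 0 0 0;-0.004 0.0042 0.0445 0 0 0 0", "grip_force": 25}}

```text
time_s: 14.67
ee_pos: [528.7, 263.8, 5.3]
ee_rot: [180.0, 0.2, 176.2]
force: [-0.3, -0.4, 3.7]
gripper_width: 35.7
gripper_force: 25.0
```

```bash
python3 - <<'E'
from g import *
go((*P(-60,0),70,189.2),(*P(-60,0),12,189.2))
E
```

```text
14.67 [528.7 263.8   5.3] [1.7998e+02 1.5000e-01 1.7622e+02] F [-0.3 -0.4  3.7] w 35.7
[ 481.9 -103.8   70.   189.2] -> [  22.3 -369.8  -64.9] [  0.     0.15 -12.98]
[ 481.9 -103.8   12.   189.2] -> [  22.5 -369.9   -6.9] [  0.     0.15 -12.98]
```

Request:
{"api": "send_rows", "payload": {"targets": "0 0 -0.020 0 0 0 0;0 -0.015 -0.055 0 0 0 0;0.003 -0.050 -0.065 0 0 -2 0;0.005 -0.090 -0.065 0 0 -4 0;0.007 -0.130 -0.065 0 0 -6 0;0.009 -0.170 -0.065 0 0 -8 0;0.012 -0.210 -0.065 0 0 -10 0;0.014 -0.250 -0.065 0 0 -12 0;0.017 -0.290 -0.065 0 0 -13 0;0.020 -0.330 -0.065 0 0 -13 0;0.0205 -0.360 -0.040 0 0 -13 0;0.0205 -0.367 -0.015 0 0 -13 0"}}

```text
time_s: 15.67
ee_pos: [484.7, -105.4, 20.2]
ee_rot: [-179.8, 0.4, -171.0]
force: [-0.7, -0.0, -1.7]
gripper_width: 35.7
gripper_force: 25.0
```

Request:
{"api": "send_rows", "payload": {"targets": "0 0 0 0 0 0 0;0 0 0 0 0 0 0"}}

```text
time_s: 15.83
ee_pos: [482.5, -101.0, 18.7]
ee_rot: [179.9, -0.1, -170.9]
force: [0.9, 0.4, -0.3]
gripper_width: 35.7
gripper_force: 25.0
```

```bash
python3 - <<'E'
from g import *
go((*P(-58,2),9.3,189.2))
E
```

```text
15.83 [ 482.5 -101.    18.7] [ 1.7992e+02 -9.0000e-02 -1.7087e+02] F [ 0.9  0.4 -0.3] w 35.7
[ 484.2 -105.4    9.3  189.2] -> [-1.  -4.6  9.4] [ 0.08 -0.09 -0.07]
```

Request:
{"api": "send_rows", "payload": {"targets": "0.001 0 0.005 0 0 0 0;0.001 0 0.009 0 0 0 0;0.001 0 0.009 0 0 0 0;0.001 0 0.009 0 0 0 55;0.001 0 0.009 0 0 0 55;0.001 0 0.009 0 0 0 55;0.001 0 0.009 0 0 0 55;0.001 0 -0.010 0 0 0 55;0.001 0 -0.045 0 0 0 55;0.001 0.020 -0.080 0 0 0 70;0.001 0.045 -0.090 0 0 0 70;0.001 0.050 -0.090 0 0 5 70"}}

```text
time_s: 16.83
ee_pos: [476.2, -50.2, 113.2]
ee_rot: [-180.0, 0.5, -175.8]
force: [-0.1, -0.0, -0.9]
gripper_width: 63.5
gripper_force: 0.0
```

Request:
{"api": "send_rows", "payload": {"targets": "0 0 0 0 0 7 70;0 0 0 0 0 14 70;0 0 0 0 0 21 70;0 0 0 0 0 28 70;0 0 0 0 0 35 70;0 0 0 0 0 42 70;0 0 0 0 0 49 70;0 0 0 0 0 56 70;0 0 0 0 0 63 70;0 0 0 0 0 70 70;0 0 0 0 0 77 70;0 0 0 0 0 84 70"}}

```text
time_s: 17.83
ee_pos: [474.6, -51.9, 109.8]
ee_rot: [179.9, 0.0, 99.9]
force: [-0.7, -0.3, 0.2]
gripper_width: 63.7
gripper_force: 0.0
```

```bash
python3 - <<'E'
from g import *
T=shot('top')
go((*P(-112,0),30,99.2),(*P(-112,0),8,99.2))
cv2.imwrite('pics/p5.png',T['image'])
# brush wood: yellowish bright; chisel: dark, in tray region
h=cv2.cvtColor(T['image'],cv2.COLOR_BGR2HSV).astype(int)
yy,xx=np.mgrid[160:250,280:385]; px=np.c_[xx.ravel(),yy.ravel()]
w=onz(T,px,14)[:,:2]-[491.5,-163]; s=w@[.160,-.987]; l=w@[.987,.160]
H=h[px[:,1],px[:,0]]; import pickle
I=np.abs(T['image'].astype(int)-pickle.load(open('f0.pkl','rb'))[0]['image']).max(2)[px[:,1],px[:,0]]
for a in range(-100,70,4):
    k=(s>=a)&(s<a+4)&(abs(l)<66); 
    print(a,'diff',I[k].mean().round(0),'S',H[k,1].mean().round(0),'V',H[k,2].mean().round(0),end=' | ')
E
```

```text
17.88 [474.6 -51.9 109.8] [1.7986e+02 2.0000e-02 9.9650e+01] F [-0.2 -0.1  0.9] w 63.7
[473.6 -52.5  30.   99.2] -> [-0.3 -1.3 79.8] [0.14 0.02 0.45]
[473.6 -52.5   8.   99.2] -> [ -0.3  -1.4 101.8] [0.14 0.02 0.45]
-100 diff 49.0 S 58.0 V 116.0 | -96 diff 47.0 S 57.0 V 118.0 | -92 diff 52.0 S 58.0 V 112.0 | -88 diff 58.0 S 55.0 V 103.0 | -84 diff 62.0 S 55.0 V 99.0 | -80 diff 71.0 S 60.0 V 89.0 | -76 diff 80.0 S 62.0 V 78.0 | -72 diff 88.0 S 63.0 V 68.0 | -68 diff 89.0 S 62.0 V 67.0 | -64 diff 88.0 S 61.0 V 67.0 | -60 diff 83.0 S 59.0 V 71.0 | -56 diff 78.0 S 57.0 V 77.0 | -52 diff 74.0 S 56.0 V 81.0 | -48 diff 73.0 S 53.0 V 82.0 | -44 diff 73.0 S 51.0 V 80.0 | -40 diff 70.0 S 50.0 V 84.0 | -36 diff 65.0 S 45.0 V 88.0 | -32 diff 59.0 S 41.0 V 94.0 | -28 diff 51.0 S 38.0 V 101.0 | -24 diff 49.0 S 38.0 V 103.0 | -20 diff 50.0 S 38.0 V 101.0 | -16 diff 57.0 S 42.0 V 95.0 | -12 diff 64.0 S 49.0 V 90.0 | -8 diff 62.0 S 48.0 V 91.0 | -4 diff 61.0 S 47.0 V 92.0 | 0 diff 59.0 S 47.0 V 93.0 | 4 diff 49.0 S 43.0 V 103.0 | 8 diff 40.0 S 43.0 V 116.0 | 12 diff 45.0 S 47.0 V 111.0 | 16 diff 56.0 S 55.0 V 101.0 | 20 diff 56.0 S 57.0 V 102.0 | 24 diff 54.0 S 57.0 V 102.0 | 28 diff 55.0 S 57.0 V 102.0 | 32 diff 55.0 S 57.0 V 103.0 | 36 diff 56.0 S 56.0 V 101.0 | 40 diff 58.0 S 57.0 V 99.0 | 44 diff 61.0 S 57.0 V 93.0 | 48 diff 65.0 S 57.0 V 88.0 | 52 diff 63.0 S 58.0 V 89.0 | 56 diff 52.0 S 59.0 V 99.0 | 60 diff 35.0 S 57.0 V 114.0 | 64 diff 34.0 S 56.0 V 120.0 | 68 diff 44.0 S 54.0 V 111.0 |
```

Request:
{"api": "send_rows", "payload": {"targets": "0 0 0.040 0 0 0 70;0 -0.001 0.075 0 0 0 70;0 -0.001 0.095 0 0 0 70;0 -0.001 0.100 0 0 0 70;0 -0.001 0.100 0 0 0 70;-0.008 -0.001 0.100 0 0 0 70;-0.014 -0.001 0.100 0 0 0 70;-0.020 -0.001 0.100 0 0 0 70;-0.026 -0.001 0.100 0 0 0 70;-0.032 -0.001 0.100 0 0 0 70;-0.032 -0.001 0.100 0 0 0 70"}}

```text
time_s: 18.8
ee_pos: [480.3, -85.0, 10.2]
ee_rot: [179.8, 0.1, 100.2]
force: [0.0, -0.4, -0.3]
gripper_width: 64.1
gripper_force: 0.0
```

```bash
python3 - <<'E'
from g import *
S=shot('side')
go((*P(-80,0),8,99.2),(*P(0,0),8,99.2))
cv2.imwrite('pics/p6.png',cv2.resize(S['image'][130:200,210:310],(800,560)))
E
```

```text
18.85 [479.9 -84.5  10. ] [1.7983e+02 6.0000e-02 1.0016e+02] F [-0.5  0.1 -0.1] w 63.9
[478.7 -84.    8.   99.2] -> [ 0.7 -1.1  2. ] [0.17 0.06 0.96]
[ 491.5 -163.     8.    99.2] -> [-79.3  -2.5   2. ] [0.17 0.06 0.96]
```

View pics/p6.png

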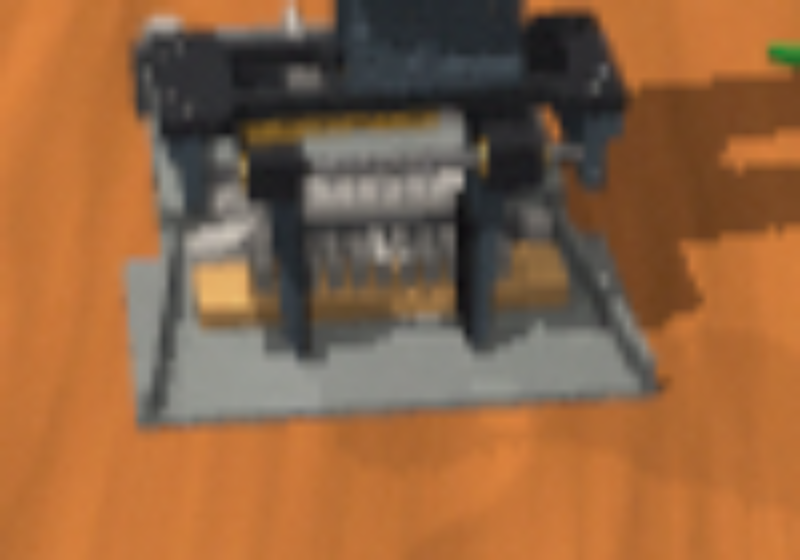

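The brush lies square between the guides, with both fingers at its back, (300,340) and (480,340). I'll correct the yaw by 1° and push.

Request:
{"api": "send_rows", "payload": {"targets": "-0.006 -0.001 0.001 0 0 0.9 70;-0.013 -0.0015 0.001 0 0 0.9 70;-0.020 -0.0015 0.001 0 0 0.9 70;-0.027 -0.002 0.001 0 0 0.9 70;-0.034 -0.002 0.001 0 0 0.9 70;-0.041 -0.002 0.001 0 0 0.9 70;-0.048 -0.002 0.001 0 0 0.9 70;-0.055 -0.0025 0.001 0 0 0.9 70;-0.060 -0.0025 0.001 0 0 0.9 70"}}

```text
time_s: 19.6
ee_pos: [487.7, -144.0, 8.5]
ee_rot: [179.9, 0.0, 99.3]
force: [-0.9, 3.7, 1.0]
gripper_width: 64.2
gripper_force: 1.8
```

Request:
{"api": "send_rows", "payload": {"targets": "-0.005 0 0 0 0 0 70;-0.010 0 0 0 0 0 70;-0.015 0 0 0 0 0 70;-0.020 0 0 0 0 0 70;-0.020 0 0 0 0 0 70"}}

```text
time_s: 20.02
ee_pos: [491.4, -164.1, 8.6]
ee_rot: [179.9, 0.1, 99.3]
force: [0.1, -0.7, 0.1]
gripper_width: 63.9
gripper_force: 0.0
```

```bash
python3 - <<'E'
from g import *
T=shot('top')
import pickle
go((*P(0,0),8,99.2),(*P(15,0),8,99.2))
A=pickle.load(open('f1.pkl','rb'))[0]
print(env.state()['torque'])
E
```

```text
20.07 [ 491.5 -163.9    8.7] [1.7983e+02 1.1000e-01 9.9320e+01] F [ 0.  -0.6  0.1] w 64.0
[ 491.5 -163.     8.    99.2] -> [0.9 0.2 0.7] [0.17 0.11 0.12]
[ 493.9 -177.8    8.    99.2] -> [-14.1   0.1   0.7] [0.17 0.11 0.12]
[-0.06559564  0.01828991 -0.02781608]
```

Request:
{"api": "send_rows", "payload": {"targets": "-0.0015 0 0 0 0 0 70;-0.003 0 0 0 0 0 70;-0.0045 0 0 0 0 0 70;-0.006 0 0 0 0 0 70"}}

```text
time_s: 20.4
ee_pos: [491.8, -168.4, 8.7]
ee_rot: [179.9, -0.0, 99.3]
force: [-0.5, 3.7, 1.6]
gripper_width: 63.4
gripper_force: 2.0
```

Request:
{"api": "send_rows", "payload": {"targets": "-0.001 0 0 0 0 0 70;-0.002 0 0 0 0 0 70;-0.003 0 0 0 0 0 70"}}

```text
time_s: 20.65
ee_pos: [492.2, -171.5, 8.7]
ee_rot: [179.9, -0.0, 99.3]
force: [-1.1, 3.6, 2.9]
gripper_width: 63.8
gripper_force: 2.3
```

Request:
{"api": "send_rows", "payload": {"targets": "-0.001 0 0 0 0 0 70;-0.002 0 0 0 0 0 70"}}

```text
time_s: 20.82
ee_pos: [492.6, -173.6, 8.7]
ee_rot: [179.9, 0.0, 99.3]
force: [-1.4, 5.1, 3.0]
gripper_width: 63.8
gripper_force: 2.5
```

Request:
{"api": "send_rows", "payload": {"targets": "-0.001 0 0 0 0 0 70;-0.002 0 0 0 0 0 70"}}

```text
time_s: 20.98
ee_pos: [493.0, -175.6, 8.7]
ee_rot: [179.9, 0.0, 99.3]
force: [-0.1, 5.4, 3.5]
gripper_width: 63.6
gripper_force: 2.5
```

Request:
{"api": "send_rows", "payload": {"targets": "-0.001 0 0 0 0 0 70;-0.002 0 0 0 0 0 70"}}

```text
time_s: 21.15
ee_pos: [493.2, -177.1, 8.7]
ee_rot: [179.9, -0.1, 99.3]
force: [-0.1, 9.9, 5.4]
gripper_width: 63.9
gripper_force: 4.9
```

```bash
python3 - <<'E'
from g import *
go((*P(15,0),8,99.2))
E
```

```text
21.15 [ 493.2 -177.1    8.7] [ 1.799e+02 -6.000e-02  9.927e+01] F [-0.1  9.9  5.4] w 63.9
[ 493.9 -177.8    8.    99.2] -> [-0.8  0.6  0.7] [ 0.1  -0.06  0.07]
```

Request:
{"api": "send_rows", "payload": {"targets": "-0.001 0 0 0 0 0 70;-0.002 0 0 0 0 0 70"}}

```text
time_s: 21.32
ee_pos: [493.2, -177.8, 8.7]
ee_rot: [179.9, -0.2, 99.2]
force: [-0.5, 13.7, 5.5]
gripper_width: 63.9
gripper_force: 6.5
```

Request:
{"api": "send_rows", "payload": {"targets": "-0.001 0 0 0 0 0 70;-0.002 0 0 0 0 0 70"}}

```text
time_s: 21.48
ee_pos: [493.4, -179.4, 8.7]
ee_rot: [179.9, -0.2, 99.3]
force: [-0.9, 13.3, 6.0]
gripper_width: 63.6
gripper_force: 6.5
```

```bash
python3 - <<'E'
from g import *
S=shot('side');go((*P(20,0),8,99.2))
E
```

```text
21.53 [ 493.5 -179.6    8.7] [179.93  -0.19  99.26] F [-1.8 13.   4.9] w 63.9
[ 494.7 -182.7    8.    99.2] -> [-3.3  0.7  0.7] [ 0.07 -0.19  0.06]
```

The force has levelled off near 13 N, so the pad started giving at about y = -177.5. About 3.5 mm more.

Request:
{"api": "send_rows", "payload": {"targets": "-0.001 0 0 0 0 0 70;-0.002 0 0 0 0 0 70;-0.003 0 0 0 0 0 70;-0.0035 0 0 0 0 0 70"}}

```text
time_s: 21.87
ee_pos: [494.0, -182.9, 8.7]
ee_rot: [179.9, -0.2, 99.3]
force: [-1.3, 13.3, 6.8]
gripper_width: 63.6
gripper_force: 6.5
```

```bash
python3 - <<'E'
from g import *
S=shot('side');go((*P(20,0),8,99.2))
E
```

```text
21.92 [ 494.  -183.     8.7] [179.93  -0.2   99.26] F [ 0.1 13.   6.5] w 64.1
[ 494.7 -182.7    8.    99.2] -> [0.1 0.7 0.7] [ 0.07 -0.2   0.06]
```

Request:
{"api": "send_rows", "payload": {"targets": "0.003 0 0 0 0 0 70;0.010 0 0 0 0 0 70;0.025 0 0 0 0 0 70;0.040 0 -0.030 0 0 0 70;0.060 0 -0.070 0 0 0 70;0.090 0 -0.110 0 0 0 70;0.130 0 -0.120 0 0 0 70;0.170 0 -0.120 0 0 0 70;0.210 0 -0.120 0 0 0 70;0.250 0 -0.120 0 0 0 70;0.290 0 -0.120 0 0 0 70;0.330 0 -0.120 0 0 0 70"}}

```text
time_s: 22.92
ee_pos: [440.9, 142.0, 128.8]
ee_rot: [179.8, 0.1, 99.3]
force: [0.8, -0.1, 1.0]
gripper_width: 63.8
gripper_force: 0.0
```

Request:
{"api": "send_rows", "payload": {"targets": "0.040 0 0 0 0 0 70;0.080 0 0 0 0 0 70;0.120 0 0 0 0 0 70;0.160 0 0 0 0 0 70;0.160 0 0 0 0 0 70"}}

```text
time_s: 23.33
ee_pos: [415.1, 304.6, 128.6]
ee_rot: [179.7, -0.2, 99.6]
force: [0.6, 0.0, 0.3]
gripper_width: 63.9
gripper_force: 0.0
```

```bash
python3 - <<'E'
from g import *
import pickle
T0=pickle.load(open('f0.pkl','rb'))[0]; T=shot('top'); go()
cv2.imwrite('pics/t9.png',T['image'])
def prof(f,l,z,ss):
    w=np.array([[491.5+.160*s+.987*l,-163-.987*s+.160*l,z] for s in ss]); q=proj(f,w).astype(np.float32)
    return cv2.remap(f['image'],q[:,:1],q[:,1:],cv2.INTER_LINEAR)[:,0].astype(int)
ss=np.arange(16,130,3)
for l0 in(-45,0,45):
    a=np.mean([prof(T,l,14,ss) for l in range(l0-6,l0+7,2)],0); b=np.mean([prof(T0,l,14,ss) for l in range(l0-6,l0+7,2)],0)
    print('l',l0); print(' '.join(f"{s}:{int(x[0])},{int(x[2])}/{int(y[1])}" for s,x,y in zip(ss,a,b)))
# bystander change outside tray/tools/arm
d=np.abs(T['image'].astype(int)-T0['image']).max(2)>60
n,lab,st,c=cv2.connectedComponentsWithStats(d.astype(np.uint8))
print([(st[i].tolist()) for i in range(1,n) if st[i,4]>15])
E
```

```text
23.38 [415.1 301.4 128.3] [1.7976e+02 2.0000e-02 9.9630e+01] F [-0.1 -0.2  0. ] w 63.7
l -45
16:136,144/138 19:136,144/138 22:136,144/138 25:137,145/138 28:136,144/139 31:131,140/139 34:115,131/139 37:99,150/138 40:106,194/138 43:110,202/139 46:109,177/139 49:129,168/139 52:140,169/139 55:121,149/139 58:121,148/138 61:127,156/137 64:111,146/138 67:124,158/138 70:133,170/138 73:102,138/138 76:70,94/138 79:71,82/138 82:78,89/137 85:82,93/139 88:79,90/140 91:88,101/139 94:132,148/135 97:163,181/131 100:166,184/128 103:162,179/121 106:164,182/103 109:162,179/110 112:140,157/154 115:125,142/180 118:151,169/175 121:174,193/151 124:168,186/136 127:142,157/136
l 0
16:138,146/140 19:137,146/139 22:137,146/139 25:137,146/138 28:135,144/138 31:130,139/139 34:114,130/138 37:100,150/138 40:106,196/138 43:109,201/137 46:104,168/138 49:121,162/139 52:127,160/140 55:111,142/139 58:117,147/138 61:129,160/138 64:118,149/138 67:124,155/139 70:134,170/139 73:111,146/140 76:79,102/140 79:74,86/141 82:80,90/141 85:83,93/141 88:80,90/140 91:88,100/136 94:121,135/132 97:152,169/131 100:161,179/131 103:150,1
[... 588 characters left out ...]
6:157,174/104 109:142,159/110 112:127,144/157 115:129,147/184 118:156,175/175 121:180,199/144 124:169,188/128 127:140,156/133
[[197, 172, 14, 46, 300], [338, 179, 22, 13, 107], [158, 181, 13, 17, 106], [124, 188, 264, 196, 10474], [359, 189, 8, 13, 27], [246, 192, 8, 47, 274], [142, 196, 9, 7, 20], [343, 202, 13, 18, 37], [121, 213, 6, 11, 28], [287, 285, 11, 2, 16], [291, 289, 16, 9, 80], [0, 311, 112, 73, 4687], [167, 322, 6, 12, 27], [127, 324, 56, 51, 1009], [276, 333, 19, 6, 66], [173, 334, 73, 50, 1402], [286, 346, 20, 8, 42], [273, 360, 6, 8, 29], [239, 363, 30, 21, 241], [18, 368, 9, 10, 45], [231, 370, 10, 8, 40], [271, 370, 12, 14, 84], [175, 377, 12, 7, 57], [222, 380, 15, 4, 43]]
```

From the mouth inwards the top view puts the brush at 38–74 mm, the chisel at 75–92 mm and the file at 93–114 mm, the same on the centre line and 45 mm to either side. The pad has moved about 6 mm.

```bash
python3 -c "
from workcell import env
print(env.job_done())"
```

```text
the job is handed in; nothing more can be done
None
```

The brush, chisel and file are in the tray in that order from the mouth inwards, side by side without gaps; the pad was pushed in about 6 mm and the job handed in at about 23 s, with no result returned; one early move went the wrong way but touched nothing I could see.

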